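# Put the citrus press back together

## Robot

A 7-joint arm with a two-finger parallel gripper is mounted at the origin on a cart in front of the work surface, level with it; the furniture and walls round the work are solid. World frame = base frame: x ahead of the robot, y to its left, z up, the work surface at z = 0. Lengths are in m, angles in rad, forces in N, time in s.
With the tool pointing down it reaches from about 0.4 to 0.875 m from the base axis. Payload 19.3 kg.
Tool frame: the origin (TCP) lies between the finger pads; the fingertips stand 17 mm ahead of it and the grasp point (between the pads) lies 2 mm behind it; z points along the fingers, y is the line along which they close (so a half turn about z gives the same grasp; the last joint's range is limited). The gripper opens to 85 mm and grips with 20 to 120 N. Pads are 22 mm wide; open, the fingers measure 114 mm over their backs; the gripper's body (76 mm by 85 mm) begins 54 mm behind the grasp point. The pads swing forward as they close: fully open they stand 13 mm farther back than shut.
Start: joints at [-1.293, 0.521, -0.036, 1.599, 0.021, 1.021, -0.113], TCP at [0.213, 0.588, 0.248] pointing down, gripper open.
Joint ranges: [-2.91, 2.91], [-0.3, 2.13], [-1.5, 1.42], [0.17, 2.43], [-1.26, 4.41], [0.16, 1.93], [-2.52, 2.52]. Speed limits (rad/s): [1.89, 1.89, 2.39, 2.39, 3.01, 3.01, 3.01].

## Interface

Orientations are given as a rotation vector (axis times angle).
In Python, from rig import r gives the robot as it stands.
- The arm moves only by the tool carry_out, never from a script. Its argument "moves" is a list of rows, each a list of 7 numbers: the finger opening in mm, from 0 to 85.4, then the shift along the tool's x, y, z in mm, then the turn, a rotation vector about the tool's x, y, z in degrees. In form: [[grip, dx, dy, dz, wx, wy, wz], ...]. A call has 1 to 12 rows; each row shifts and turns the commanded pose from where the row before left it, along the tool's axes as they then stand; what a row does not reach is not made up. A row lasts 1/12 s, in which the tool goes at most 41.7 mm and 7.16 degrees, less where a joint would pass 70% of its speed; a pose out of reach is approached as far as the arm can. A call with a gripper value outside its range is refused whole. The fingers move at their own pace and stop on an object; the grip force is fixed at half the most. Time passes only in rows, so rows that do not move let the fingers close. It gives the time, the measured TCP pose, the force, the opening and the grip force at its end, in the units of the state.
- r.observe(): the state, without advancing time (a new reading comes with each control period).
- r.capture(name): name is "scene" or "side" or "wrist"; returns a dict with "img" (384x512x3 uint8, red, green, blue), "vfov" (degrees; the focal length in pixels is half the picture's height over the tangent of half this angle, whatever the lens; pixels are square), "cx", "cy" (the principal point, pixels), "dist" ([k1, k2, p1, p2, k3] as OpenCV has them; the pictures are not rectified), "R" (3x3) and "t" (3): a world point X has camera coordinates R X + t; the wrist camera has in their place "mount" (4x4, takes a point from camera to tool coordinates, whose origin is the TCP and whose axes are the flange's). Camera axes: x right, y down, z forward; pixel columns grow to the right and rows downward; lengths in m; the calibration is good to about 2 mm. A picture is of the moment at which its call begins: read the wrist's pose just before it. There is no depth.
- r.close_job(): hands the job in; it is judged then, once.
Trained networks look in a picture, given as the dict that the camera call returned (one of the last four; its "shot" number tells which), for a name from the list of things; names that differ only in an ending like _2 or _b are one class to them, and where a whole thing is asked for, a point or a joint stands for the part that bears it (a point fixed in the world has none). Each returns a list of dicts, best first, with "p" (0 to 1); they miss things now and then, are a little off and sometimes report something else, mostly with a low value. They report only what shows in the picture. A call takes as long as a camera call.
- r.recognise(thing, picture): "extent" ([left, top, right, bottom] in pixels, round what is visible of it).
The state is a dict: "clock": time; "joint_positions": joint angles; "joint_velocities": joint speeds; "joint_torque": joint torques, N m; "ee_pos": TCP position; "eef_rot": TCP orientation; "wrist_force": force on the tool from outside, world axes, zero at the start; "wrist_torque": the same for the moment, N m; "grip_width": opening from 0.0 (shut) to 1.0 (fully open); "grip_force": force on a finger pad.
Only numpy, scipy, OpenCV 4.12 (cv2) and the standard library are available. Lean on these libraries where they do the work, as an engineer would, in place of code of your own. Each camera call takes 0.05 s, during which the arm holds its last target. There are 200 camera calls.

## Task

Put the washed citrus press back together on its jug, without shifting the jug from where it stands: hang the strainer fully home in the jug's mouth, then slip the small cone over the strainer's post, then the large cone over the small one so that it stands on the strainer's floor, and last close it all with the clear cover, seated level inside the strainer's raised edge. Leave the drinking glass, the timer and the salt shaker where they stand, upright.

Things in the scene. Friction and masses are not known exactly. Their poses are not given: they have to be found in the camera images.
- jug: White round jug, stays where it stands: 70 mm high, mouth 112 mm wide inside, 120 outside; loop handle on its -x side reaching 91 mm from the axis, small spout at +x. Origin: centre of the underside; z up. 0.45 kg. (Behind the work hang wall cupboards: fronts at x = 0.60, handles out to 0.56, from z = 0.46 upward.)
- strainer: Steel dish. Skirt 103 mm wide (3 mm play in jug); flange 128 mm, 14 to 17 mm up, rests on jug rim (origin then 56 mm over jug's); raised edge 124 mm wide inside, up to 21 mm. Dish 97 mm wide inside, floor 3 mm up. Mid post to 41 mm: boss 21 mm wide to 12 mm up, stem 14 mm wide from 16 to 36 mm up: lift by the stem. Origin: centre of underside; z up, as it stands.
- small_cone: The smaller white ribbed juicing cone, mouth down: 50 mm high, straight barrel 36 mm wide up to 24 mm (grip there), tapering above. Hollow, 26 mm wide in the barrel, fits over the whole post with 2 mm play round the boss; seated on the dish floor its origin is 3 mm above the strainer's. Origin: centre of the underside; z up.
- large_cone: The larger white ribbed juicing cone, mouth down: 62 mm high, straight barrel 52 mm wide up to 26 mm (grip there), tapering above. Hollow, 44 mm wide in the barrel, goes right over the small cone with 3 mm play; seated on the dish floor its origin is 3 mm above the strainer's. Origin: centre of the underside; z up.
- cover: Clear greyish dome cover, mouth down: rim 114 mm wide, 58 mm high to its flat top; on it a white knob, 18 mm neck, then 25 mm wide from 64 to 75 mm up, top at 78 mm (grip the knob). Seated on the strainer's flange inside the raised edge (3 mm play) its origin is 17 mm above the strainer's. Origin: centre of the rim's underside; z up.
- tumbler: Bystander: empty clear drinking glass, 83 mm wide, 94 mm high, upright. Origin: centre of the underside.
- timer: Bystander: white round wind-up kitchen timer, 63 mm wide, 52 mm high. Origin: centre of the underside.
- salt_shaker: Bystander: small glass salt shaker with a grey domed top, 44 mm wide, 90 mm high, upright. Origin: centre of the underside.

How it is judged:
By the outcome, as a careful person would: the job done as asked, in the order asked, and still so for the second after the job is handed in, with the robot touching nothing.
It also fails if it takes over 136 s, if anything falls off the work surface, if the arm or the gripper's body presses on something with over 40 N, if the wrist force passes 120 N, or if a joint passes its speed limit or range.

## Working session

There is one attempt and no reset: what is moved stays moved. The work goes in short steps, Python scripts to look and compute and a tool call to move; the robot and the scene stay as the last step left them, time stands still between calls to the robot, and variables do not carry over. Pictures are saved under pics/ and viewed, at most 14 in all, crops included, and the job is handed in when it is done.

Besides the shell and the picture viewer there is one more tool, called after ">>>" by a JSON object that holds its "method" and its "body", one argument or row to a line. carry_out: Moves the arm, as the interface text tells. Its arguments: {"type":"object","properties":{"moves":{"type":"array"}},"required":["moves"]}

```bash
mkdir -p pics; ls; cat > h.py <<'E'
import numpy as np, cv2
from scipy.spatial.transform import Rotation as Ro
from rig import r
N=["jug","strainer","small_cone","large_cone","cover","tumbler","timer","salt_shaker"]
def K(c):
    h=c["img"].shape[0]; f=h/2/np.tan(np.radians(c["vfov"])/2)
    return np.array([[f,0,c["cx"]],[0,f,c["cy"]],[0,0,1.]])
def ext(c,o=None):
    if "R" in c: return np.array(c["R"]),np.array(c["t"])
    M=np.array(c["mount"]); R=Ro.from_rotvec(o["eef_rot"]).as_matrix()
    Rwc=R@M[:3,:3]; p=R@M[:3,3]+np.array(o["ee_pos"]); return Rwc.T,-Rwc.T@p
def ray(c,uv,o=None):
    R,t=ext(c,o); n=cv2.undistortPoints(np.array([[uv]],float),K(c),np.array(c["dist"],float))[0,0]
    return -R.T@t, R.T@np.array([n[0],n[1],1])
def onz(c,uv,z,o=None):
    p,d=ray(c,uv,o); return p+d*(z-p[2])/d[2]
def proj(c,X,o=None):
    R,t=ext(c,o); return cv2.projectPoints(np.array(X,float).reshape(-1,1,3),cv2.Rodrigues(R)[0],t,K(c),np.array(c["dist"],float))[0][:,0]
def save(c,n): cv2.imwrite("pics/"+n,c["img"][:,:,::-1])
E
python3 - <<'E'
from h import *
o=r.observe(); print(o)
for n in ["scene","side","wrist"]:
    c=r.capture(n); save(c,n+"0.png"); R,t=ext(c,o); print(n,c["vfov"],-R.T@t)
    for k in N:
        print(k,[(np.round(d["extent"]),round(d["p"],2)) for d in r.recognise(k,c)[:2]])
a=cv2.imread("pics/scene0.png");b=cv2.imread("pics/side0.png")
E
```

```text
pics
{'clock': 0.0, 'joint_positions': array([-1.29322105,  0.52202794, -0.03630713,  1.59999474,  0.0211641 ,
        1.02110144, -0.11281108]), 'joint_velocities': array([-0.00013118,  0.00040236, -0.00138332,  0.00081135, -0.00034497,
        0.00089   ,  0.00125642]), 'joint_torque': array([-6.51345526e-04, -9.27095175e+01,  1.97944410e+00, -3.69913137e+01,
        1.77708274e-02,  8.25129915e-03, -4.26990471e-05]), 'ee_pos': array([0.21293203, 0.58727291, 0.24772201]), 'eef_rot': array([-5.43600533e-01, -3.09406431e+00,  1.79007203e-03]), 'wrist_force': array([-0.46108221,  0.07947383, -0.05919084]), 'wrist_torque': array([-0.02470671, -0.03982075,  0.0221767 ]), 'grip_force': 0.0, 'grip_width': 0.9997700850668783}
scene 43.50683795427893 [-0.36376342 -0.49815615  0.88352253]
jug [(array([127., 145., 165., 183.]), 0.7)]
strainer [(array([225., 193., 273., 224.]), 0.73)]
small_cone [(array([306., 229., 322., 248.]), 0.66)]
large_cone [(array([259., 149., 284., 187.]), 0.58), (array([160., 139., 178., 154.]), 0.39)]
cover [(array([352., 238., 401., 286.]), 0.75)]
tumbler [(array([
[... 169 characters left out ...]
05 -0.97269254  0.42488345]
jug [(array([195., 141., 236., 169.]), 0.91)]
strainer [(array([215., 186., 260., 205.]), 0.76), (array([332., 228., 350., 274.]), 0.68)]
small_cone [(array([231., 216., 253., 236.]), 0.51)]
large_cone [(array([220., 161., 235., 183.]), 0.52)]
cover [(array([225., 232., 286., 289.]), 0.67)]
tumbler [(array([266., 161., 297., 199.]), 0.91)]
timer []
salt_shaker [(array([332., 227., 351., 273.]), 0.59), (array([268., 162., 298., 197.]), 0.21)]
wrist 67.37381262988907 [0.13889759 0.61438005 0.37280303]
jug [(array([157., 321., 200., 352.]), 0.97)]
strainer []
small_cone []
large_cone [(array([ 77., 367.,  96., 384.]), 0.5)]
cover []
tumbler []
timer []
salt_shaker []
```

View pics/scene0.png

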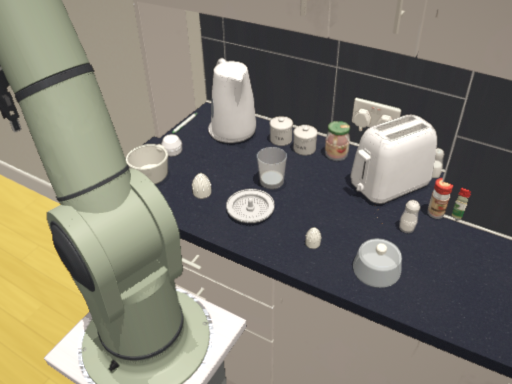

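View pics/side0.png

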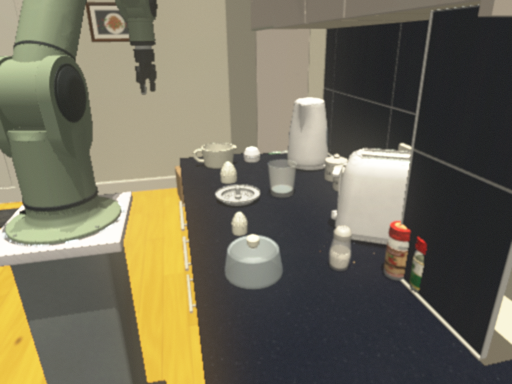

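```bash
cat > m.py <<'E'
from h import *
D={"jug":(.06,.07),"strainer":(.064,.021),"small_cone":(.018,.05),"large_cone":(.026,.062),"cover":(.057,.078),"tumbler":(.0415,.094),"timer":(.0315,.052),"salt_shaker":(.022,.09)}
E
python3 - <<'E'
from m import *
for n in ["scene","side"]:
    c=r.capture(n)
    for k in N:
        for d in r.recognise(k,c)[:2]:
            e=d["extent"]; print(n,k,round(d["p"],2),onz(c,[(e[0]+e[2])/2,(e[1]+e[3])/2],D[k][1]/2).round(3))
E
```

```text
scene jug 0.78 [0.443 0.361 0.035]
scene strainer 0.96 [0.458 0.014 0.01 ]
scene small_cone 0.8 [ 0.422 -0.19   0.025]
scene large_cone 0.79 [0.449 0.172 0.031]
scene cover 0.9 [ 0.406 -0.36   0.039]
scene tumbler 0.96 [0.597 0.021 0.047]
scene tumbler 0.37 [ 0.402 -0.199  0.047]
scene timer 0.73 [0.558 0.362 0.026]
scene salt_shaker 0.83 [ 0.588 -0.384  0.045]
side jug 0.89 [0.437 0.343 0.035]
side strainer 0.93 [0.46  0.013 0.011]
side small_cone 0.86 [ 0.424 -0.209  0.025]
side large_cone 0.8 [0.457 0.172 0.031]
side cover 0.68 [ 0.423 -0.379  0.039]
side tumbler 0.77 [0.594 0.006 0.047]
side timer 0.61 [0.579 0.37  0.026]
side salt_shaker 0.64 [ 0.591 -0.398  0.045]
```

The scene picture shows the jug at far left (148,164) with the timer behind it. The strainer is at (250,207), large cone (202,186), small cone (313,238), cover (378,262), glass (272,168) and salt shaker (409,216). The side view agrees with this. Next I align the tool and go above the jug.

>>> {"method": "carry_out", "body": {
  "moves": [
    [85,-20,-20,0,0,0,-6.643],
    [85,-25,-25,0,0,0,-6.643],
    [85,-25,-25,0,0,0,-6.643],
    [85,-25,-25,0,0,0,0],
    [85,-25,-25,0,0,0,0],
    [85,-25,-25,0,0,0,0],
    [85,-25,-25,0,0,0,0],
    [85,-20,-20,0,0,0,0],
    [85,-5,-5,0,0,0,0],
    [85,0,0,0,0,0,0]
  ]
}}

```text
clock: 3.08
ee_pos: [0.3923, 0.3774, 0.2484]
eef_rot: [0.006, 3.141, -0.001]
wrist_force: [-1.2, 0.1, -0.5]
grip_width: 0.997
grip_force: 0.0
```

```bash
python3 - <<'E'
from m import *
o=r.observe(); print(o["clock"],o["ee_pos"],o["eef_rot"],o["joint_positions"].round(2))
c=r.capture("wrist"); save(c,"w1.png"); R,t=ext(c,o); print(-R.T@t,R[2])
for k in N:
    for d in r.recognise(k,c)[:1]:
        e=d["extent"]; print(k,round(d["p"],2),np.round(e),onz(c,[(e[0]+e[2])/2,(e[1]+e[3])/2],D[k][1]/2,o).round(3))
E
```

```text
3.0833 [0.39229377 0.37736214 0.24843495] [ 5.85838939e-03  3.14094085e+00 -5.74125106e-04] [-0.82  0.39 -0.07  1.81  0.03  0.94  0.66]
[0.31342927 0.37787523 0.37347022] [ 0.30798296 -0.00247065 -0.95138867]
jug 0.77 [180. 144. 287. 274.] [0.441 0.351 0.035]
strainer 0.87 [  0. 174.  40. 254.] [0.457 0.044 0.011]
large_cone 0.95 [ 75. 197. 127. 238.] [0.454 0.176 0.031]
tumbler 0.79 [  0. 272.  56. 352.] [0.597 0.045 0.047]
timer 0.94 [230. 270. 276. 316.] [0.573 0.375 0.026]
```

View pics/w1.png

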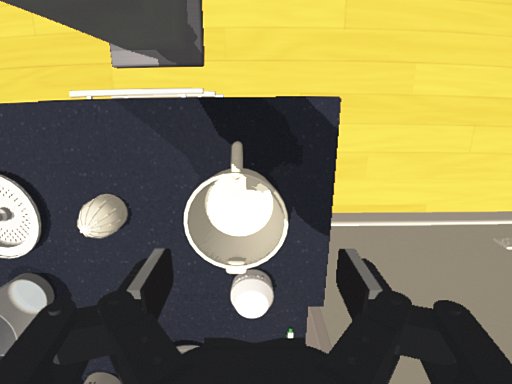

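The wrist view is along -x upward and -y left. The jug rim is at about (236,218), with its handle at the top (237,150) and spout at the bottom. The large cone is at (102,216), the timer at (252,293) and the strainer at the left edge. I'll fit the rim circle.

```bash
cat >> m.py <<'E'
from scipy.optimize import least_squares
def circ(c,o,x,y,z,rad,w=.012,skip=(),n=120,thr=25,rough=None):
    """radial edges about a circle (x,y,z,rad): strongest gradient within +-w, robust fit of centre and radius"""
    g=cv2.GaussianBlur(cv2.cvtColor(c["img"],cv2.COLOR_RGB2GRAY),(3,3),0).astype(np.float32)
    P=[];rr=np.linspace(rad-w,rad+w,49)
    for a in np.linspace(-np.pi,np.pi,n,endpoint=False):
        if any(lo<=np.degrees(a)<=hi for lo,hi in skip): continue
        X=np.c_[x+rr*np.cos(a),y+rr*np.sin(a),0*rr+z]; uv=proj(c,X,o).astype(np.float32)
        v=cv2.remap(g,uv[:,0],uv[:,1],cv2.INTER_LINEAR,borderMode=cv2.BORDER_REPLICATE)[:,0]
        d=v[4:]-v[:-4]; i=np.argmin(d)
        if -d[i]>thr: P.append(X[i+2,:2])
    P=np.array(P)
    s=least_squares(lambda q:np.hypot(P[:,0]-q[0],P[:,1]-q[1])-q[2],[x,y,rad],loss="soft_l1",f_scale=.0008)
    return s.x.round(4),len(P),np.median(abs(s.fun)).round(5)
E
python3 - <<'E'
from m import *
o=r.observe(); c=r.capture("wrist")
x,y=.441,.353
for i in range(3):
    q=circ(c,o,x,y,.07,.06,skip=[(-30,30),(-180,-160),(160,180)]); x,y=q[0][:2]; print(q)
print(circ(c,o,.455,.174,.013,.026))
E
```

```text
(array([0.445 , 0.3552, 0.0602]), 87, np.float64(0.00027))
(array([0.4451, 0.3551, 0.0601]), 87, np.float64(0.00021))
(array([0.4451, 0.3552, 0.0601]), 87, np.float64(0.0002))
(array([0.455 , 0.1737, 0.0293]), 98, np.float64(0.00191))
```

Jug centre is (0.4451, 0.3552) and the fitted radius matches the 60 mm given. Now the strainer.

>>> {"method": "carry_out", "body": {
  "moves": [
    [60,-10,-20,0,0,0,0],
    [60,-8,-38,0,0,0,0],
    [60,-8,-40,0,0,0,0],
    [60,-5,-40,0,0,0,0],
    [60,0,-40,0,0,0,0],
    [60,0,-40,0,0,0,0],
    [60,0,-40,0,0,0,0],
    [60,0,-40,0,0,0,0],
    [60,0,-40,0,0,0,0],
    [60,0,-20,0,0,0,0],
    [60,0,-5,0,0,0,0],
    [60,0,0,0,0,0,0]
  ]
}}

```text
clock: 4.58
ee_pos: [0.4216, 0.015, 0.2485]
eef_rot: [0.004, 3.141, -0.0]
wrist_force: [-0.4, 0.4, 0.3]
grip_width: 0.699
grip_force: 0.0
```

```bash
python3 - <<'E'
from m import *
o=r.observe(); print(o["clock"],o["ee_pos"],o["eef_rot"])
c=r.capture("wrist"); save(c,"w2.png")
for k in N:
    for d in r.recognise(k,c)[:1]:
        e=d["extent"]; print(k,round(d["p"],2),np.round(e),onz(c,[(e[0]+e[2])/2,(e[1]+e[3])/2],D[k][1]/2,o).round(3))
x,y=.459,.014
for i in range(4):
    q=circ(c,o,x,y,.019,.063); x,y=q[0][:2]; print(q)
E
```

```text
4.5833 [0.42159053 0.01496077 0.24848021] [ 4.07612387e-03  3.14116748e+00 -1.10554927e-04]
jug 0.65 [462. 144. 510. 247.] [0.454 0.314 0.035]
strainer 0.63 [205. 147. 302. 242.] [0.459 0.014 0.011]
large_cone 0.83 [351. 174. 398. 217.] [0.453 0.167 0.031]
cover 0.92 [  0. 139.  24. 207.] [ 0.42  -0.288  0.039]
tumbler 0.73 [226. 260. 296. 345.] [0.601 0.023 0.047]
timer 0.63 [469. 248. 512. 295.] [0.573 0.361 0.026]
salt_shaker 0.89 [  0. 267.  17. 298.] [ 0.578 -0.334  0.045]
(array([0.4593, 0.0133, 0.0646]), 120, np.float64(0.00016))
(array([0.4593, 0.0133, 0.0645]), 120, np.float64(5e-05))
(array([0.4593, 0.0133, 0.0645]), 120, np.float64(5e-05))
(array([0.4593, 0.0133, 0.0645]), 120, np.float64(5e-05))
```

View pics/w2.png

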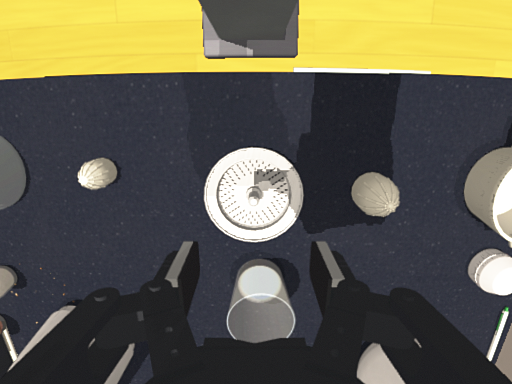

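The strainer is centred at (250,195), its post at (254,195), with the glass below it. The fit gives (0.4593, 0.0133). I'll squeeze the stem along both axes to centre it in the gripper, first turned 90° and then straight.

>>> {"method": "carry_out", "body": {
  "moves": [
    [45,-37.7,-1.7,0,0,0,0],
    [45,0,0,15,0,0,7],
    [45,0,0,15,0,0,7],
    [45,0,0,15,0,0,7],
    [45,0,0,15,0,0,7],
    [45,0,0,15,0,0,7],
    [45,0,0,15,0,0,7],
    [45,0,0,15,0,0,7],
    [45,0,0,15,0,0,7],
    [45,0,0,15,0,0,7],
    [45,0,0,15,0,0,7],
    [45,0,0,15,0,0,7]
  ]
}}

```text
clock: 6.03
ee_pos: [0.4593, 0.0147, 0.0826]
eef_rot: [1.962, 2.453, -0.0]
wrist_force: [-0.4, 0.3, 0.2]
grip_width: 0.528
grip_force: 0.0
```

>>> {"method": "carry_out", "body": {
  "moves": [
    [45,0,0,13,0,0,6.5],
    [45,0,0,13,0,0,6.5],
    [45,0,0,10,0,0,0],
    [45,0,0,10,0,0,0],
    [45,0,0,5,0,0,0],
    [45,0,0,0,0,0,0]
  ]
}}

```text
clock: 6.53
ee_pos: [0.4589, 0.0144, 0.0315]
eef_rot: [-2.218, -2.224, 0.001]
wrist_force: [0.2, 0.1, -0.1]
grip_width: 0.528
grip_force: 0.0
```

```bash
python3 - <<'E'
from m import *
o=r.observe(); print(o)
c=r.capture("wrist"); save(c,"w3.png")
E
```

```text
{'clock': 6.5333, 'joint_positions': array([-0.36296439,  0.68073152,  0.2687536 ,  2.17496575, -0.51498603,
        0.34683446,  0.33978052]), 'joint_velocities': array([-0.00948045, -0.02606108,  0.02500844, -0.00294872,  0.00593719,
        0.02769688, -0.01979592]), 'joint_torque': array([  0.27902724, -78.742733  ,   8.62262785, -12.97237962,
        -0.22947125,  -0.58435639,   0.27711167]), 'ee_pos': array([0.45892141, 0.01438192, 0.03154291]), 'eef_rot': array([-2.21790929e+00, -2.22373911e+00,  1.03592519e-03]), 'wrist_force': array([ 0.22331545,  0.05273518, -0.09403181]), 'wrist_torque': array([ 0.01951272, -0.00555523, -0.01180037]), 'grip_force': 0.0, 'grip_width': 0.5276469153068921}
```

View pics/w3.png

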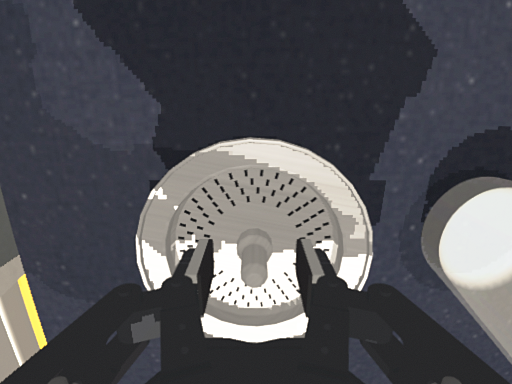

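The post (254,262) stands midway between the pads, and there is clearance all round. I squeeze, open and turn back.

>>> {"method": "carry_out", "body": {
  "moves": [
    [5,0,0,0,0,0,0],
    [5,0,0,0,0,0,0],
    [5,0,0,0,0,0,0],
    [5,0,0,0,0,0,0],
    [5,0,0,0,0,0,0],
    [5,0,0,0,0,0,0],
    [5,0,0,0,0,0,0],
    [40,0,0,0,0,0,0],
    [40,0,0,0,0,0,0],
    [40,0,0,0,0,0,0],
    [40,0,0,0,0,0,0],
    [40,0,0,0,0,0,0]
  ]
}}

```text
clock: 7.58
ee_pos: [0.4592, 0.0145, 0.0323]
eef_rot: [2.221, 2.222, -0.0]
wrist_force: [-0.1, 1.2, 0.1]
grip_width: 0.468
grip_force: 0.0
```

>>> {"method": "carry_out", "body": {
  "moves": [
    [40,0,0,0,0,0,-7],
    [40,0,0,0,0,0,-7],
    [40,0,0,0,0,0,-7],
    [40,0,0,0,0,0,-7],
    [40,0,0,0,0,0,-7],
    [40,0,0,0,0,0,-7],
    [40,0,0,0,0,0,-7],
    [40,0,0,0,0,0,-7],
    [40,0,0,0,0,0,-7],
    [40,0,0,0,0,0,-7],
    [40,0,0,0,0,0,-7],
    [40,0,0,0,0,0,-7]
  ]
}}

```text
clock: 8.58
ee_pos: [0.4593, 0.0144, 0.0323]
eef_rot: [0.155, 3.138, -0.0]
wrist_force: [0.1, -0.4, -0.4]
grip_width: 0.468
grip_force: 0.0
```

>>> {"method": "carry_out", "body": {
  "moves": [
    [40,0,0,0,0,0,-6],
    [40,0,0,0,0,0,0],
    [5,0,0,0,0,0,0],
    [5,0,0,0,0,0,0],
    [5,0,0,0,0,0,0],
    [5,0,0,0,0,0,0],
    [5,0,0,0,0,0,0],
    [5,0,0,0,0,0,0]
  ]
}}

```text
clock: 9.25
ee_pos: [0.4592, 0.0144, 0.0324]
eef_rot: [-0.002, -3.142, 0.0]
wrist_force: [-0.7, -0.5, 5.5]
grip_width: 0.139
grip_force: 56.1
```

```bash
python3 - <<'E'
from m import *
o=r.observe(); print(o)
E
```

```text
{'clock': 9.25, 'joint_positions': array([-0.1105624 ,  0.64912026, -0.06524726,  2.16236348,  0.12142636,
        0.33345712,  1.29226589]), 'joint_velocities': array([ 0.00065445, -0.00046653, -0.00237849, -0.00123886,  0.00111419,
       -0.00069581,  0.00269361]), 'joint_torque': array([-5.07462323e-01, -7.95044303e+01,  1.44436151e+00, -1.42550102e+01,
       -5.40791382e-02, -4.27855114e-01, -8.78139777e-03]), 'ee_pos': array([0.45921535, 0.01438679, 0.03239531]), 'eef_rot': array([-1.82886465e-03, -3.14158701e+00,  3.73487526e-04]), 'wrist_force': array([-0.68637762, -0.45062581,  5.50969611]), 'wrist_torque': array([-0.18145458,  0.28816192, -0.01223942]), 'grip_force': 56.0978966359653, 'grip_width': 0.13933226384697325}
```

Gripped at 56 N. Lift and carry to above the jug.

>>> {"method": "carry_out", "body": {
  "moves": [
    [5,0,0,-10,0,0,0],
    [5,0,0,-25,0,0,0],
    [5,0,0,-30,0,0,0],
    [5,0,0,-30,0,0,0],
    [5,0,0,-25,0,0,0],
    [5,0,15,0,0,0,0],
    [5,2,30,0,0,0,0],
    [5,2,38,0,0,0,0],
    [5,2,38,0,0,0,0],
    [5,2,38,0,0,0,0],
    [5,2,38,0,0,0,0],
    [5,2,38,0,0,0,0]
  ]
}}

```text
clock: 10.25
ee_pos: [0.4466, 0.2513, 0.153]
eef_rot: [0.001, 3.141, 0.0]
wrist_force: [1.6, -0.2, -1.4]
grip_width: 0.138
grip_force: 56.0
```

>>> {"method": "carry_out", "body": {
  "moves": [
    [5,2,38,0,0,0,0],
    [5,0,35,0,0,0,0],
    [5,0,22,0,0,0,0],
    [5,0,10,0,0,0,0],
    [5,0,0,0,0,0,0],
    [5,0,0,0,0,0,0]
  ]
}}

```text
clock: 10.75
ee_pos: [0.4451, 0.3538, 0.1524]
eef_rot: [-0.0, -3.141, 0.001]
wrist_force: [-0.0, 0.6, -1.2]
grip_width: 0.139
grip_force: 56.0
```

```bash
python3 - <<'E'
from m import *
o=r.observe(); print(o["ee_pos"],o["eef_rot"],o["wrist_force"],o["wrist_torque"],o["joint_positions"].round(2),"d(mm):",1000*(np.array([.4451,.3552,.0])-o["ee_pos"]))
c=r.capture("wrist"); save(c,"w4.png")
E
```

```text
[0.44506039 0.35378214 0.15240661] [-2.97613041e-04 -3.14127923e+00  1.13512721e-03] [-0.02432514  0.56766718 -1.20663239] [-0.05016551  0.02596542 -0.00957728] [-0.69  0.55 -0.12  1.83  0.09  0.76  0.71] d(mm): [ 3.96136262e-02  1.41786299e+00 -1.52406612e+02]
```

View pics/w4.png

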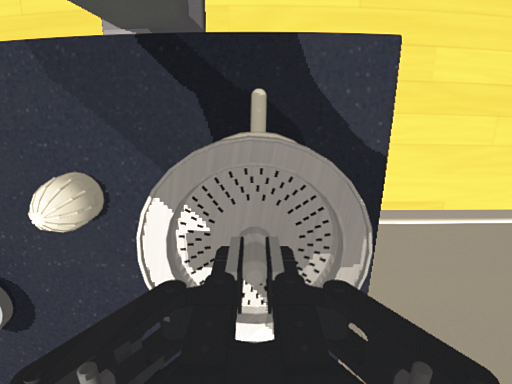

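The strainer hangs level over the jug, its rim centred near (254,237), with the handle showing above. I'll measure its rim in this picture to find the camera bias against the gripper.

```bash
python3 - <<'E'
from m import *
o=r.observe(); c=r.capture("wrist")
x,y,z=o["ee_pos"]
X,Y=x,y
for i in range(3):
    q=circ(c,o,x,y,z-.0324+.019,.063,skip=[(-70,70)]); x,y=q[0][:2]; print(q, X-x,Y-y)
E
```

```text
(array([0.4457, 0.353 , 0.0643]), 71, np.float64(0.00022)) -0.00033619465298528883 9.72889137277333e-05
(array([0.4457, 0.353 , 0.0643]), 71, np.float64(0.00028)) -0.00033619465298528883 9.72889137277333e-05
(array([0.4457, 0.353 , 0.0643]), 71, np.float64(0.00028)) -0.00033619465298528883 9.72889137277333e-05
```

>>> {"method": "carry_out", "body": {
  "moves": [
    [5,0,1.5,12,0,0,0],
    [5,0,0,20,0,0,0],
    [5,0,0,8,0,0,0],
    [5,0,0,4,0,0,0],
    [5,0,0,4,0,0,0],
    [5,0,0,4,0,0,0],
    [5,0,0,0,0,0,0]
  ]
}}

```text
clock: 11.43
ee_pos: [0.4452, 0.3558, 0.0999]
eef_rot: [-0.0, -3.141, 0.0]
wrist_force: [-0.2, -0.2, -2.3]
grip_width: 0.14
grip_force: 56.0
```

>>> {"method": "carry_out", "body": {
  "moves": [
    [5,0,0,3,0,0,0],
    [5,0,0,3,0,0,0],
    [5,0,0,3,0,0,0],
    [5,0,0,0,0,0,0]
  ]
}}

```text
clock: 11.77
ee_pos: [0.4451, 0.3558, 0.0908]
eef_rot: [0.0, -3.141, 0.001]
wrist_force: [0.3, 0.0, -1.2]
grip_width: 0.141
grip_force: 56.0
```

>>> {"method": "carry_out", "body": {
  "moves": [
    [5,0,0,1,0,0,0],
    [5,0,0,1,0,0,0],
    [5,0,0,0.5,0,0,0],
    [5,0,0,0,0,0,0]
  ]
}}

```text
clock: 12.1
ee_pos: [0.4452, 0.3559, 0.0887]
eef_rot: [-0.0, -3.142, 0.0]
wrist_force: [0.1, 0.2, -1.3]
grip_width: 0.14
grip_force: 56.0
```

>>> {"method": "carry_out", "body": {
  "moves": [
    [5,0,0,0.5,0,0,0],
    [5,0,0,0.5,0,0,0],
    [5,0,0,0,0,0,0]
  ]
}}

```text
clock: 12.35
ee_pos: [0.4453, 0.356, 0.0884]
eef_rot: [0.0, 3.141, 0.0]
wrist_force: [-3.0, -2.5, 10.6]
grip_width: 0.136
grip_force: 57.8
```

Seated: contact came exactly at the expected height, with 10.6 N. Release, rise and check.

>>> {"method": "carry_out", "body": {
  "moves": [
    [40,0,0,0,0,0,0],
    [40,0,0,0,0,0,0],
    [40,0,0,0,0,0,0],
    [40,0,0,0,0,0,0],
    [50,0,0,-15,0,0,0],
    [50,0,0,-35,0,0,0],
    [50,0,0,-35,0,0,0],
    [50,10,0,-35,0,0,0],
    [50,15,0,-30,0,0,0],
    [50,5,0,-10,0,0,0],
    [50,0,0,0,0,0,0]
  ]
}}

```text
clock: 13.27
ee_pos: [0.415, 0.3569, 0.2506]
eef_rot: [-0.002, 3.139, 0.005]
wrist_force: [0.3, -0.4, -0.3]
grip_width: 0.586
grip_force: 0.0
```

```bash
python3 - <<'E'
from m import *
o=r.observe(); c=r.capture("wrist"); save(c,"w5.png"); print(o["ee_pos"])
x,y=.4452,.3558
for i in range(3):
    q=circ(c,o,x,y,.075,.063,skip=[(-25,25)]); x,y=q[0][:2]; print(q)
print(r.recognise("jug",c)[:1],r.recognise("strainer",c)[:1])
E
```

```text
[0.4149617  0.35693959 0.25057457]
(array([0.4461, 0.3557, 0.0645]), 100, np.float64(0.00021))
(array([0.4461, 0.3557, 0.0645]), 100, np.float64(3e-05))
(array([0.4461, 0.3557, 0.0645]), 100, np.float64(3e-05))
[{'extent': [248.9, 120.7, 256.3, 145.2], 'p': 0.55}] [{'extent': [196.4, 144.9, 308.1, 255.2], 'p': 0.88}]
```

View pics/w5.png

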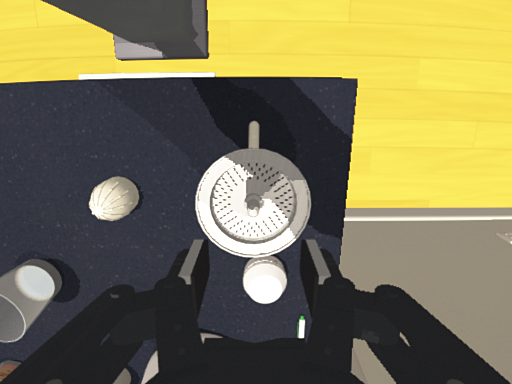

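The strainer sits in the jug at (253,202), its rim concentric with the jug and its apparent radius unchanged at the seated height. Now the small cone.

>>> {"method": "carry_out", "body": {
  "moves": [
    [55,0,-20,0,0,0,0],
    [55,0,-38,0,0,0,0],
    [55,0,-41,0,0,0,0],
    [55,2,-41,0,0,0,0],
    [55,2,-41,0,0,0,0],
    [55,2,-41,0,0,0,0],
    [55,2,-41,0,0,0,0],
    [55,2,-41,0,0,0,0],
    [55,2,-41,0,0,0,0],
    [55,2,-41,0,0,0,0],
    [55,2,-41,0,0,0,0],
    [55,0,-41,0,0,0,0]
  ]
}}

```text
clock: 14.42
ee_pos: [0.3981, -0.1143, 0.2469]
eef_rot: [-0.001, -3.14, 0.0]
wrist_force: [2.4, 1.1, -0.4]
grip_width: 0.642
grip_force: 0.0
```

>>> {"method": "carry_out", "body": {
  "moves": [
    [55,0,-41,0,0,0,0],
    [55,0,-34,0,0,0,0],
    [55,0,-10,0,0,0,0],
    [55,0,0,0,0,0,0],
    [55,0,0,0,0,0,0]
  ]
}}

```text
clock: 14.83
ee_pos: [0.3988, -0.1971, 0.2467]
eef_rot: [-0.002, -3.139, -0.001]
wrist_force: [-0.4, 0.2, -0.8]
grip_width: 0.645
grip_force: 0.0
```

```bash
cat >> m.py <<'E'
def hull(c,o,x,y,cone,guess=None,win=.06):
    """fit cone centre: silhouette of model rings against bright blob bbox"""
    pass
E
python3 - <<'E'
from m import *
o=r.observe(); c=r.capture("wrist"); save(c,"w6.png"); print(o["ee_pos"],o["eef_rot"],o["joint_positions"].round(2))
for k in ["small_cone","cover","salt_shaker"]:
    for d in r.recognise(k,c)[:1]:
        e=d["extent"]; print(k,round(d["p"],2),np.round(e),onz(c,[(e[0]+e[2])/2,(e[1]+e[3])/2],D[k][1]/2,o).round(4))
# silhouette fit of the small cone
def fit(k,rb,hb,rt,ht,xy):
    e=r.recognise(k,c)[0]["extent"]; g=cv2.cvtColor(c["img"],cv2.COLOR_RGB2GRAY)
    m=np.zeros_like(g); a=[int(v) for v in (e[0]-6,e[1]-6,e[2]+6,e[3]+6)]
    m[a[1]:a[3],a[0]:a[2]]=(g[a[1]:a[3],a[0]:a[2]]>95)
    n,l,s,_=cv2.connectedComponentsWithStats(m); i=1+np.argmax(s[1:,4]); m=(l==i); print(s[i])
    t=np.linspace(0,2*np.pi,48)
    def cost(q):
        X=np.concatenate([np.c_[q[0]+R*np.cos(t),q[1]+R*np.sin(t),0*t+z] for R,z in ((rb,0),(rb,hb),(rb*.85,hb+(ht-hb)*.45),(rb*.5,hb+(ht-hb)*.85),(rt,ht))])
        mm=np.zeros_like(g); cv2.fillConvexPoly(mm,(cv2.convexHull(proj(c,X,o).astype(np.float32))*16).round().astype(np.int32),1,shift=4)
        return (mm.astype(bool)^m).sum()
    from scipy.optimize import minimize
    b=minimize(cost,xy,method="Nelder-Mead",options=dict(initial_simplex=[xy,xy+[.006,0],xy+[0,.006]])); print(k,b.x.round(4),b.fun)
fit("small_cone",.018,.024,.003,.05,np.array([.422,-.20]))
E
```

```text
[ 0.39883397 -0.19706564  0.24673294] [-2.02115838e-03 -3.13948723e+00 -6.49935017e-04] [ 0.18  0.24  0.17  2.06 -0.05  0.85  1.95]
small_cone 0.73 [249. 173. 278. 210.] [ 0.4264 -0.1858  0.025 ]
cover 0.91 [ 75. 144. 174. 233.] [ 0.4177 -0.3553  0.039 ]
salt_shaker 0.46 [125. 285. 145. 292.] [ 0.557  -0.3591  0.045 ]
[246 175  31  33 756]
small_cone [ 0.4278 -0.1883] 42.0
```

View pics/w6.png

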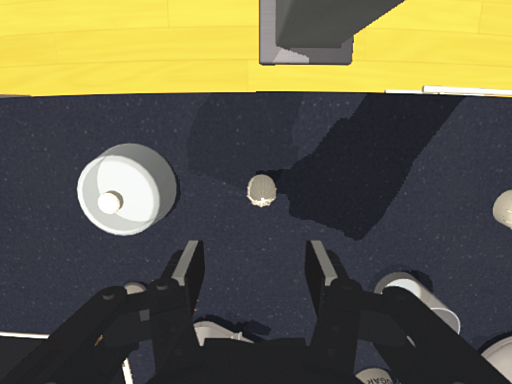

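The small cone is at (261,190) and the cover at (127,190). The silhouette fit puts the cone at (0.428, -0.188). Descend, turned 90°, then squeeze twice.

>>> {"method": "carry_out", "body": {
  "moves": [
    [60,-29,8.7,0,0,0,0],
    [60,0,0,10,0,0,7],
    [60,0,0,15,0,0,7],
    [60,0,0,15,0,0,7],
    [60,0,0,15,0,0,7],
    [60,0,0,15,0,0,7],
    [60,0,0,15,0,0,7],
    [60,0,0,15,0,0,7],
    [60,0,0,15,0,0,7],
    [60,0,0,15,0,0,7],
    [60,0,0,15,0,0,7],
    [60,0,0,10,0,0,7]
  ]
}}

```text
clock: 16.08
ee_pos: [0.4282, -0.1876, 0.0917]
eef_rot: [-1.961, -2.454, 0.001]
wrist_force: [-0.1, 1.1, -0.7]
grip_width: 0.701
grip_force: 0.0
```

>>> {"method": "carry_out", "body": {
  "moves": [
    [60,0,0,5,0,0,6.5],
    [60,0,0,5,0,0,6.5],
    [60,0,0,0,0,0,0],
    [60,0,0,0,0,0,0]
  ]
}}

```text
clock: 16.42
ee_pos: [0.4283, -0.1877, 0.0827]
eef_rot: [-2.216, -2.226, 0.001]
wrist_force: [0.0, 0.6, 0.4]
grip_width: 0.706
grip_force: 0.0
```

```bash
python3 - <<'E'
from m import *
o=r.observe(); c=r.capture("wrist"); save(c,"w7.png"); print(o["ee_pos"],o["eef_rot"],o["joint_positions"].round(2))
E
```

```text
[ 0.42832286 -0.18774552  0.0827376 ] [-2.21599768e+00 -2.22632892e+00  6.87259512e-04] [-0.02  0.6   0.41  2.15 -0.51  0.49  0.78]
```

View pics/w7.png

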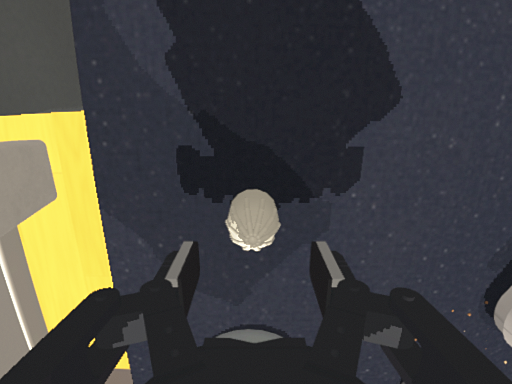

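The cone (253,222) is laterally centred between the pads. Descend, squeeze, open and turn back.

>>> {"method": "carry_out", "body": {
  "moves": [
    [60,0,0,20,0,0,0],
    [60,0,0,25,0,0,0],
    [60,0,0,13,0,0,0],
    [60,0,0,5,0,0,0],
    [60,0,0,0,0,0,0],
    [25,0,0,0,0,0,0],
    [25,0,0,0,0,0,0],
    [25,0,0,0,0,0,0],
    [25,0,0,0,0,0,0],
    [25,0,0,0,0,0,0],
    [25,0,0,0,0,0,0]
  ]
}}

```text
clock: 17.38
ee_pos: [0.4288, -0.1885, 0.0211]
eef_rot: [2.22, 2.221, 0.001]
wrist_force: [-2.7, 0.2, 13.2]
grip_width: 0.393
grip_force: 58.4
```

>>> {"method": "carry_out", "body": {
  "moves": [
    [60,0,0,0,0,0,0],
    [60,0,0,0,0,0,0],
    [60,0,0,0,0,0,0],
    [60,0,0,0,0,0,0],
    [60,0,0,0,0,0,-7],
    [60,0,0,0,0,0,-7],
    [60,0,0,0,0,0,-7],
    [60,0,0,0,0,0,-7],
    [60,0,0,0,0,0,-7],
    [60,0,0,0,0,0,-7],
    [60,0,0,0,0,0,-7],
    [60,0,0,0,0,0,-7]
  ]
}}

```text
clock: 18.38
ee_pos: [0.4283, -0.1884, 0.0199]
eef_rot: [0.909, 3.007, -0.0]
wrist_force: [-0.4, 0.3, -0.6]
grip_width: 0.705
grip_force: 0.0
```

>>> {"method": "carry_out", "body": {
  "moves": [
    [60,0,0,0,0,0,-7],
    [60,0,0,0,0,0,-7],
    [60,0,0,0,0,0,-7],
    [60,0,0,0,0,0,-7],
    [60,0,0,0,0,0,-6],
    [60,0,0,0,0,0,0],
    [25,0,0,0,0,0,0],
    [25,0,0,0,0,0,0],
    [25,0,0,0,0,0,0],
    [25,0,0,0,0,0,0],
    [25,0,0,0,0,0,0],
    [25,0,0,0,0,0,0]
  ]
}}

```text
clock: 19.38
ee_pos: [0.4283, -0.1884, 0.0201]
eef_rot: [0.004, 3.141, -0.001]
wrist_force: [-2.6, -0.9, 11.1]
grip_width: 0.395
grip_force: 58.7
```

>>> {"method": "carry_out", "body": {
  "moves": [
    [25,0,0,-10,0,0,0],
    [25,0,0,-30,0,0,0],
    [25,0,0,-40,0,0,0],
    [25,0,0,-40,0,0,0],
    [25,0,20,-20,0,0,0],
    [25,0,35,0,0,0,0],
    [25,0,40,0,0,0,0],
    [25,-2,40,0,0,0,0],
    [25,-3,40,0,0,0,0],
    [25,-3,40,0,0,0,0],
    [25,-3,40,0,0,0,0],
    [25,-3,40,0,0,0,0]
  ]
}}

```text
clock: 20.38
ee_pos: [0.4418, 0.1087, 0.1605]
eef_rot: [0.003, 3.141, 0.0]
wrist_force: [1.4, -1.5, 0.0]
grip_width: 0.395
grip_force: 60.1
```

>>> {"method": "carry_out", "body": {
  "moves": [
    [25,-3,40,0,0,0,0],
    [25,0,40,0,0,0,0],
    [25,0,40,0,0,0,0],
    [25,0,40,0,0,0,0],
    [25,0,40,0,0,0,0],
    [25,0,30,0,0,0,0],
    [25,0,15,0,0,0,0],
    [25,0,4,0,0,0,0],
    [25,0,0,0,0,0,0],
    [25,0,0,0,0,0,0]
  ]
}}

```text
clock: 21.22
ee_pos: [0.4454, 0.3543, 0.1599]
eef_rot: [-0.002, -3.141, 0.001]
wrist_force: [-0.2, 0.1, -1.2]
grip_width: 0.391
grip_force: 60.1
```

```bash
python3 - <<'E'
from m import *
P=[]
for i in range(5): c=r.capture("wrist"); o=r.observe(); P.append(o["ee_pos"])
P=np.array(P); print(P.std(0),P.mean(0),o["eef_rot"],1000*(np.array([.4453,.3558])-P.mean(0)[:2]),o["grip_width"],o["grip_force"])
save(c,"w8.png")
x,y=.4461,.3557
for i in range(2):
    q=circ(c,o,x,y,.075,.063,skip=[(-60,60)]); x,y=q[0][:2]; print(q)
E
```

```text
[4.72358181e-05 2.67408343e-04 3.22058041e-05] [0.44562051 0.35425079 0.16000088] [ 2.20203594e-03  3.14148857e+00 -3.37860965e-04] [-0.32051073  1.54921049] 0.3961602118001301 60.06883764930535
(array([0.446 , 0.3561, 0.0644]), 77, np.float64(0.00018))
(array([0.4459, 0.3562, 0.0643]), 77, np.float64(0.00016))
```

View pics/w8.png

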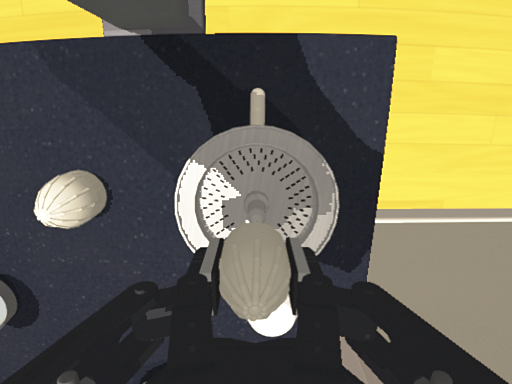

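The cone is held upright (255,270), just above the strainer post (256,205). Shift +1.6 mm in y and descend.

>>> {"method": "carry_out", "body": {
  "moves": [
    [25,0,1.6,10,0,0,0],
    [25,0,0,15,0,0,0],
    [25,0,0,9,0,0,0],
    [25,0,0,6,0,0,0],
    [25,0,0,6,0,0,0],
    [25,0,0,6,0,0,0],
    [25,0,0,6,0,0,0],
    [25,0,0,4,0,0,0],
    [25,0,0,3,0,0,0],
    [25,0,0,3,0,0,0],
    [25,0,0,0,0,0,0]
  ]
}}

```text
clock: 22.38
ee_pos: [0.4451, 0.3572, 0.0914]
eef_rot: [0.0, -3.141, 0.0]
wrist_force: [-0.5, 0.1, -1.2]
grip_width: 0.397
grip_force: 60.1
```

>>> {"method": "carry_out", "body": {
  "moves": [
    [25,0,-1.2,0,0,0,0],
    [25,0,0,2,0,0,0],
    [25,0,0,2,0,0,0],
    [25,0,0,2,0,0,0],
    [25,0,0,2,0,0,0],
    [25,0,0,2,0,0,0],
    [25,0,0,0,0,0,0]
  ]
}}

```text
clock: 22.97
ee_pos: [0.4451, 0.3559, 0.0813]
eef_rot: [0.0, -3.141, 0.001]
wrist_force: [-1.3, -0.1, -0.7]
grip_width: 0.394
grip_force: 60.1
```

>>> {"method": "carry_out", "body": {
  "moves": [
    [25,0,0,1,0,0,0],
    [25,0,0,0.7,0,0,0],
    [25,0,0,0.5,0,0,0],
    [25,0,0,0,0,0,0]
  ]
}}

```text
clock: 23.3
ee_pos: [0.4452, 0.356, 0.0795]
eef_rot: [-0.0, -3.142, 0.0]
wrist_force: [0.9, 0.6, -0.6]
grip_width: 0.393
grip_force: 60.1
```

>>> {"method": "carry_out", "body": {
  "moves": [
    [25,0,0,0.5,0,0,0],
    [25,0,0,0.5,0,0,0],
    [25,0,0,0,0,0,0]
  ]
}}

```text
clock: 23.55
ee_pos: [0.4453, 0.3561, 0.0792]
eef_rot: [0.0, 3.141, 0.0]
wrist_force: [-2.3, -2.3, 11.1]
grip_width: 0.389
grip_force: 61.4
```

Floor contact came at the expected height. Release, rise and go to the large cone.

>>> {"method": "carry_out", "body": {
  "moves": [
    [52,0,0,-0.5,0,0,0],
    [52,0,0,0,0,0,0],
    [52,0,0,0,0,0,0],
    [52,0,0,0,0,0,0],
    [52,0,0,-15,0,0,0],
    [52,0,0,-30,0,0,0],
    [52,0,0,-40,0,0,0],
    [75,0,-15,-40,0,0,0],
    [75,10,-30,-35,0,0,0],
    [75,10,-40,-10,0,0,0],
    [75,5,-40,0,0,0,0],
    [75,0,-40,0,0,0,0]
  ]
}}

```text
clock: 24.55
ee_pos: [0.4206, 0.1944, 0.2447]
eef_rot: [-0.002, 3.14, 0.001]
wrist_force: [2.0, 0.1, 0.2]
grip_width: 0.879
grip_force: 0.0
```

>>> {"method": "carry_out", "body": {
  "moves": [
    [75,0,-15,0,0,0,0],
    [75,0,-5,0,0,0,0],
    [75,0,0,0,0,0,0],
    [75,0,0,0,0,0,0]
  ]
}}

```text
clock: 24.88
ee_pos: [0.4217, 0.1765, 0.2439]
eef_rot: [-0.001, 3.141, 0.001]
wrist_force: [0.4, 0.7, 0.1]
grip_width: 0.88
grip_force: 0.0
```

```bash
cat >> m.py <<'E'
from scipy.optimize import minimize
def fit(c,o,k,rb,hb,rt,ht,xy,z0=0):
    e=r.recognise(k,c)[0]["extent"]; print(k,np.round(e)); g=cv2.cvtColor(c["img"],cv2.COLOR_RGB2GRAY)
    m=np.zeros_like(g); a=[int(v) for v in (e[0]-6,e[1]-6,e[2]+6,e[3]+6)]
    m[a[1]:a[3],a[0]:a[2]]=(g[a[1]:a[3],a[0]:a[2]]>95)
    n,l,s,_=cv2.connectedComponentsWithStats(m); i=1+np.argmax(s[1:,4]); m=(l==i); print(s[i])
    t=np.linspace(0,2*np.pi,48); xy=np.array(xy)
    def cost(q):
        X=np.concatenate([np.c_[q[0]+R*np.cos(t),q[1]+R*np.sin(t),0*t+z+z0] for R,z in ((rb,0),(rb,hb),(rb*.85,hb+(ht-hb)*.45),(rb*.5,hb+(ht-hb)*.85),(rt,ht))])
        mm=np.zeros_like(g); cv2.fillConvexPoly(mm,(cv2.convexHull(proj(c,X,o).astype(np.float32))*16).round().astype(np.int32),1,shift=4)
        return (mm.astype(bool)^m).sum()
    b=minimize(cost,xy,method="Nelder-Mead",options=dict(initial_simplex=[xy,xy+[.006,0],xy+[0,.006]])); print(k,b.x.round(4),b.fun)
E
python3 - <<'E'
from m import *
o=r.observe(); c=r.capture("wrist"); save(c,"w9.png"); print(o["ee_pos"],o["joint_positions"].round(2))
fit(c,o,"large_cone",.026,.026,.003,.062,[.4545,.1735])
x,y=.4461,.3557
for i in range(2):
    q=circ(c,o,x,y,.075,.063,skip=[(-25,25)]); x,y=q[0][:2]; print(q)
E
```

```text
[0.42173606 0.17652574 0.243928  ] [-0.45  0.26 -0.09  2.03  0.03  0.85  1.01]
large_cone [230. 176. 273. 218.]
[ 229  173   43   46 1499]
large_cone [0.4567 0.1715] 70.0
(array([0.4463, 0.3565, 0.0644]), 102, np.float64(0.00025))
(array([0.4463, 0.3565, 0.0644]), 102, np.float64(0.00037))
```

View pics/w9.png

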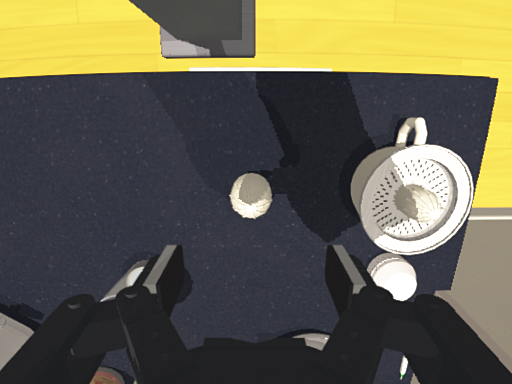

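The small cone sits inside the strainer (418,202). The large cone is at (251,196), which is (0.4567, 0.1715). Same double squeeze.

>>> {"method": "carry_out", "body": {
  "moves": [
    [75,-35,-5,0,0,0,0],
    [75,0,0,10,0,0,7],
    [75,0,0,12,0,0,7],
    [75,0,0,12,0,0,7],
    [75,0,0,12,0,0,7],
    [75,0,0,12,0,0,7],
    [75,0,0,12,0,0,7],
    [75,0,0,12,0,0,7],
    [75,0,0,12,0,0,7],
    [75,0,0,12,0,0,7],
    [75,0,0,12,0,0,7],
    [75,0,0,12,0,0,7]
  ]
}}

```text
clock: 25.98
ee_pos: [0.4565, 0.1718, 0.1129]
eef_rot: [1.961, 2.454, -0.0]
wrist_force: [-0.4, -0.4, 0.0]
grip_width: 0.879
grip_force: 0.0
```

>>> {"method": "carry_out", "body": {
  "moves": [
    [75,0,0,8,0,0,6.5],
    [75,0,0,5,0,0,6.5],
    [75,0,0,0,0,0,0],
    [75,0,0,0,0,0,0]
  ]
}}

```text
clock: 26.32
ee_pos: [0.4563, 0.1716, 0.1005]
eef_rot: [-2.216, -2.227, 0.001]
wrist_force: [-1.0, -0.7, 0.0]
grip_width: 0.876
grip_force: 0.0
```

```bash
python3 - <<'E'
from m import *
o=r.observe(); c=r.capture("wrist"); save(c,"w10.png"); print(o["ee_pos"],o["eef_rot"],o["joint_positions"].round(2))
fit(c,o,"large_cone",.026,.026,.003,.062,[.4567,.1715])
E
```

```text
[0.45634443 0.17155279 0.10048582] [-2.21563476e+00 -2.22717756e+00  1.37978074e-03] [-0.68  0.56  0.27  2.08 -0.28  0.53 -0.2 ]
large_cone [220. 174. 287. 249.]
[ 219  172   71   78 4254]
large_cone [0.4561 0.1717] 209.0
```

Agreement is within 1 mm from both views. Descend and squeeze.

>>> {"method": "carry_out", "body": {
  "moves": [
    [75,0,0,20,0,0,0],
    [75,0,0,30,0,0,0],
    [75,0,0,20,0,0,0],
    [75,0,0,10,0,0,0],
    [75,0,0,0,0,0,0],
    [40,0,0,0,0,0,0],
    [40,0,0,0,0,0,0],
    [40,0,0,0,0,0,0],
    [40,0,0,0,0,0,0],
    [40,0,0,0,0,0,0],
    [40,0,0,0,0,0,0]
  ]
}}

```text
clock: 27.33
ee_pos: [0.4573, 0.1709, 0.0225]
eef_rot: [2.22, 2.222, 0.003]
wrist_force: [-2.0, -1.5, 10.3]
grip_width: 0.588
grip_force: 60.3
```

>>> {"method": "carry_out", "body": {
  "moves": [
    [75,0,0,0,0,0,0],
    [75,0,0,0,0,0,0],
    [75,0,0,0,0,0,0],
    [75,0,0,0,0,0,0],
    [75,0,0,0,0,0,-7],
    [75,0,0,0,0,0,-7],
    [75,0,0,0,0,0,-7],
    [75,0,0,0,0,0,-7],
    [75,0,0,0,0,0,-7],
    [75,0,0,0,0,0,-7],
    [75,0,0,0,0,0,-7],
    [75,0,0,0,0,0,-7]
  ]
}}

```text
clock: 28.33
ee_pos: [0.4567, 0.1706, 0.021]
eef_rot: [0.909, 3.007, 0.0]
wrist_force: [-0.5, 0.0, 0.7]
grip_width: 0.88
grip_force: 0.0
```

>>> {"method": "carry_out", "body": {
  "moves": [
    [75,0,0,0,0,0,-7],
    [75,0,0,0,0,0,-7],
    [75,0,0,0,0,0,-7],
    [75,0,0,0,0,0,-7],
    [75,0,0,0,0,0,-6],
    [75,0,0,0,0,0,0],
    [40,0,0,0,0,0,0],
    [40,0,0,0,0,0,0],
    [40,0,0,0,0,0,0],
    [40,0,0,0,0,0,0],
    [40,0,0,0,0,0,0],
    [40,0,0,0,0,0,0]
  ]
}}

```text
clock: 29.33
ee_pos: [0.4567, 0.1706, 0.0213]
eef_rot: [0.005, 3.141, -0.001]
wrist_force: [-3.2, -1.0, 15.0]
grip_width: 0.587
grip_force: 60.0
```

>>> {"method": "carry_out", "body": {
  "moves": [
    [40,0,0,-10,0,0,0],
    [40,0,0,-30,0,0,0],
    [40,0,0,-40,0,0,0],
    [40,0,0,-40,0,0,0],
    [40,0,0,-30,0,0,0],
    [40,2.5,25,0,0,0,0],
    [40,3,40,0,0,0,0],
    [40,3,40,0,0,0,0],
    [40,3,40,0,0,0,0],
    [40,0,30,0,0,0,0],
    [40,0,10,0,0,0,0],
    [40,0,0,0,0,0,0]
  ]
}}

```text
clock: 30.33
ee_pos: [0.4438, 0.3587, 0.1711]
eef_rot: [0.004, -3.141, -0.002]
wrist_force: [-0.5, 0.7, -0.7]
grip_width: 0.584
grip_force: 62.9
```

```bash
python3 - <<'E'
from m import *
P=[]
for i in range(5): c=r.capture("wrist"); o=r.observe(); P.append(o["ee_pos"])
P=np.array(P); print(P.mean(0),o["eef_rot"],1000*(np.array([.4452,.3559])-P.mean(0)[:2]),o["grip_width"],o["grip_force"])
save(c,"w11.png")
E
```

```text
[0.44501035 0.35491715 0.17098144] [ 3.04192499e-03  3.14150255e+00 -8.76746774e-04] [0.18965253 0.98284692] 0.5855104623520438 62.87367408396676
```

View pics/w11.png

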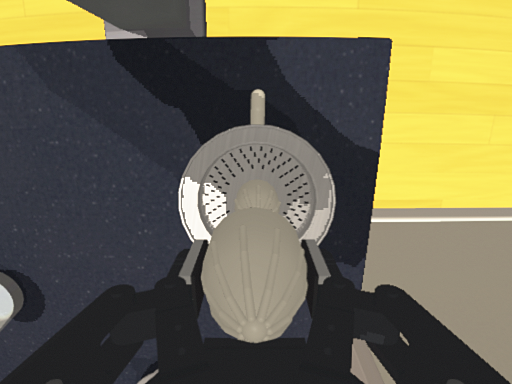

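The large cone is held upright (254,272), with the small cone (257,195) below it on the post. Descend.

>>> {"method": "carry_out", "body": {
  "moves": [
    [40,0,0.5,15,0,0,0],
    [40,0,0,18,0,0,0],
    [40,0,0,8,0,0,0],
    [40,0,0,8,0,0,0],
    [40,0,0,8,0,0,0],
    [40,0,0,8,0,0,0],
    [40,0,0,7,0,0,0],
    [40,0,0,6,0,0,0],
    [40,0,0,0,0,0,0]
  ]
}}

```text
clock: 31.33
ee_pos: [0.4447, 0.3558, 0.0917]
eef_rot: [0.0, -3.141, 0.001]
wrist_force: [0.7, -0.0, -1.0]
grip_width: 0.585
grip_force: 62.9
```

>>> {"method": "carry_out", "body": {
  "moves": [
    [40,0,0,3,0,0,0],
    [40,0,0,3,0,0,0],
    [40,0,0,2,0,0,0],
    [40,0,0,2,0,0,0],
    [40,0,0,0,0,0,0]
  ]
}}

```text
clock: 31.75
ee_pos: [0.445, 0.3561, 0.0826]
eef_rot: [0.0, -3.141, 0.0]
wrist_force: [0.9, 0.2, -1.2]
grip_width: 0.582
grip_force: 62.9
```

>>> {"method": "carry_out", "body": {
  "moves": [
    [40,0,0,1,0,0,0],
    [40,0,0,0.5,0,0,0],
    [40,0,0,0.5,0,0,0],
    [40,0,0,0,0,0,0]
  ]
}}

```text
clock: 32.08
ee_pos: [0.4451, 0.3561, 0.0808]
eef_rot: [-0.0, 3.142, -0.0]
wrist_force: [0.6, -0.3, 0.2]
grip_width: 0.583
grip_force: 62.9
```

>>> {"method": "carry_out", "body": {
  "moves": [
    [40,0,0,0.5,0,0,0],
    [40,0,0,0,0,0,0]
  ]
}}

```text
clock: 32.25
ee_pos: [0.4452, 0.3562, 0.0805]
eef_rot: [0.0, 3.141, 0.0]
wrist_force: [-1.1, -0.4, 1.1]
grip_width: 0.583
grip_force: 63.2
```

Release, rise and go to the cover.

>>> {"method": "carry_out", "body": {
  "moves": [
    [57,0,0,0,0,0,0],
    [57,0,0,0,0,0,0],
    [57,0,0,0,0,0,0],
    [57,0,0,0,0,0,0],
    [57,0,0,-15,0,0,0],
    [57,0,0,-35,0,0,0],
    [57,0,0,-40,0,0,0],
    [60,0,-5,-40,0,0,0],
    [60,10,-20,-35,0,0,0],
    [60,10,-38,-8,0,0,0],
    [60,10,-40,0,0,0,0],
    [60,10,-40,0,0,0,0]
  ]
}}

```text
clock: 33.25
ee_pos: [0.4045, 0.2118, 0.254]
eef_rot: [-0.001, 3.14, 0.001]
wrist_force: [0.8, -0.4, 0.6]
grip_width: 0.704
grip_force: 0.0
```

```bash
python3 - <<'E'
from m import *
o=r.observe(); c=r.capture("wrist"); save(c,"w12.png"); print(o["ee_pos"])
x,y=.4461,.3557
for i in range(2):
    q=circ(c,o,x,y,.075,.063,skip=[(-25,25)]); x,y=q[0][:2]; print(q)
fit(c,o,"large_cone",.026,.026,.003,.062,[.4455,.356],z0=.059)
E
```

```text
[0.40447993 0.21184759 0.25403445]
(array([0.4461, 0.3541, 0.0657]), 82, np.float64(0.00061))
(array([0.4461, 0.354 , 0.0658]), 85, np.float64(0.00076))
large_cone [353. 189. 411. 242.]
[ 347  183   70   65 4543]
large_cone [0.4433 0.3606] 2155.0
```

View pics/w12.png

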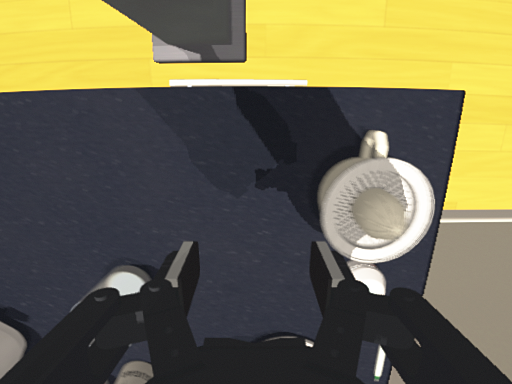

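>>> {"method": "carry_out", "body": {
  "moves": [
    [50,3,-41,0,0,0,0],
    [50,0,-41,0,0,0,0],
    [50,0,-41,0,0,0,0],
    [50,0,-41,0,0,0,0],
    [50,0,-41,0,0,0,0],
    [50,0,-41,0,0,0,0],
    [50,0,-41,0,0,0,0],
    [50,0,-41,0,0,0,0],
    [50,0,-41,0,0,0,0],
    [50,0,-41,0,0,0,0],
    [50,0,-41,0,0,0,0],
    [50,0,-41,0,0,0,0]
  ]
}}

```text
clock: 34.35
ee_pos: [0.4018, -0.2809, 0.2535]
eef_rot: [-0.0, 3.141, -0.001]
wrist_force: [1.2, 0.8, 0.8]
grip_width: 0.587
grip_force: 0.0
```

>>> {"method": "carry_out", "body": {
  "moves": [
    [50,0,-35,0,0,0,0],
    [50,0,-10,0,0,0,0],
    [50,0,0,0,0,0,0],
    [50,0,0,0,0,0,0]
  ]
}}

```text
clock: 34.68
ee_pos: [0.4021, -0.3236, 0.253]
eef_rot: [-0.001, -3.141, -0.001]
wrist_force: [-0.3, -0.2, -0.3]
grip_width: 0.583
grip_force: 0.0
```

```bash
python3 - <<'E'
from m import *
o=r.observe(); c=r.capture("wrist"); save(c,"w13.png"); print(o["ee_pos"],o["joint_positions"].round(2))
e=r.recognise("cover",c)[0]; print(e)
x,y=.418,-.357
for i in range(3):
    q=circ(c,o,x,y,.0755,.0125,w=.01,thr=12); x,y=q[0][:2]; print("knob",q)
x,y=.418,-.357
for i in range(3):
    q=circ(c,o,x,y,.002,.057,w=.012); x,y=q[0][:2]; print("rim",q)
E
```

```text
[ 0.40208725 -0.32364323  0.25304398] [ 0.52  0.34  0.05  1.88 -0.02  0.92  2.15]
{'extent': [180.9, 141.6, 268.8, 230.3], 'p': 0.61}
knob (array([ 0.4222, -0.3586,  0.0104]), 77, np.float64(0.00017))
knob (array([ 0.427 , -0.3626,  0.0153]), 77, np.float64(0.0012))
knob (array([ 0.4281, -0.3635,  0.0166]), 84, np.float64(0.00136))
rim (array([ 0.4263, -0.36  ,  0.0588]), 89, np.float64(0.0006))
rim (array([ 0.4327, -0.3637,  0.0605]), 115, np.float64(0.00257))
rim (array([ 0.4388, -0.3647,  0.0577]), 120, np.float64(0.00049))
```

View pics/w13.png

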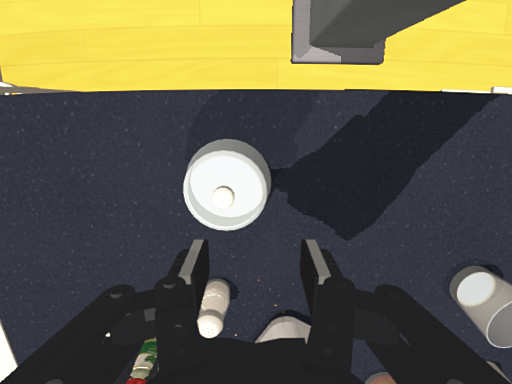

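In the close view the large cone (379,212) stands upright in the strainer. The cover is at (226,188), its white knob at (223,197), with the salt shaker at (214,306). I compute the knob from its bright blob.

```bash
python3 - <<'E'
from m import *
o=r.observe(); c=r.capture("wrist"); g=cv2.cvtColor(c["img"],cv2.COLOR_RGB2HSV).astype(int)
p=c["img"][183:212,207:240].astype(int)
for row in (190,194,197,200,204): print(row,[tuple(v) for v in c["img"][row,208:240:3].tolist()][:11])
E
```

```text
190 [(247, 250, 248), (247, 250, 249), (255, 251, 234), (255, 254, 247), (255, 255, 254), (255, 255, 252), (253, 249, 232), (212, 198, 172), (233, 238, 234), (248, 250, 249), (247, 250, 248)]
194 [(247, 249, 248), (248, 247, 241), (255, 255, 254), (255, 255, 253), (255, 255, 253), (255, 255, 253), (255, 255, 253), (255, 253, 239), (181, 173, 152), (248, 251, 250), (247, 250, 248)]
197 [(247, 250, 249), (255, 254, 248), (251, 249, 231), (255, 255, 253), (255, 255, 253), (255, 255, 253), (255, 255, 253), (255, 255, 255), (218, 208, 180), (248, 251, 250), (247, 250, 248)]
200 [(247, 250, 248), (252, 252, 248), (255, 255, 255), (255, 255, 255), (255, 255, 252), (255, 255, 252), (255, 255, 252), (255, 255, 255), (236, 234, 222), (247, 250, 248), (247, 250, 248)]
204 [(247, 250, 248), (246, 249, 247), (255, 254, 250), (255, 255, 255), (255, 255, 255), (255, 255, 255), (255, 255, 253), (245, 240, 221), (247, 251, 249), (247, 250, 248), (247, 250, 247)]
```

```bash
cat >> m.py <<'E'
def knob(c,o,uv,xy,z0=0,h=16):
    I=c["img"].astype(int); u,v=uv; g=np.zeros(I.shape[:2],np.uint8)
    s=(slice(v-h,v+h),slice(u-h,u+h)); g[s]=(I[s][...,0]>=I[s][...,1])&(I[s][...,0]>150)
    n,l,st,_=cv2.connectedComponentsWithStats(g); i=1+np.argmax(st[1:,4]); m=l==i; print(st[i])
    t=np.linspace(0,2*np.pi,48); xy=np.array(xy)
    def cost(q):
        X=np.concatenate([np.c_[q[0]+R*np.cos(t),q[1]+R*np.sin(t),0*t+z+z0] for R,z in ((.0125,.064),(.0125,.075),(.0095,.078))])
        mm=np.zeros_like(g); cv2.fillConvexPoly(mm,(cv2.convexHull(proj(c,X,o).astype(np.float32))*16).round().astype(np.int32),1,shift=4)
        return (mm.astype(bool)^m).sum()
    b=minimize(cost,xy,method="Nelder-Mead",options=dict(initial_simplex=[xy,xy+[.006,0],xy+[0,.006]])); print(b.x.round(4),b.fun,m.sum())
E
python3 - <<'E'
from m import *
o=r.observe(); c=r.capture("wrist"); knob(c,o,(223,197),[.42,-.357])
x,y=.422,-.358
for R in(.045,.05,.054):
  print(R,circ(c,o,x,y,.058,R,w=.008))
E
```

```text
[210 184  23  24 397]
[ 0.4237 -0.3594] 71.0 397
0.045 (array([ 0.422 , -0.3584,  0.0488]), 120, np.float64(0.00019))
0.05 (array([ 0.4218, -0.3586,  0.0489]), 120, np.float64(0.00028))
0.054 (array([ 0.4215, -0.3586,  0.0491]), 120, np.float64(0.00046))
```

The flat top's circle gives the cover centre (0.422, -0.3586). The tips must stay above the 58 mm top, so I use TCP z = 0.078.

>>> {"method": "carry_out", "body": {
  "moves": [
    [50,-20,-35,0,0,0,0],
    [50,0,0,10,0,0,7],
    [50,0,0,12,0,0,7],
    [50,0,0,12,0,0,7],
    [50,0,0,12,0,0,7],
    [50,0,0,12,0,0,7],
    [50,0,0,12,0,0,7],
    [50,0,0,12,0,0,7],
    [50,0,0,12,0,0,7],
    [50,0,0,10,0,0,7],
    [50,0,0,10,0,0,7],
    [50,0,0,10,0,0,7]
  ]
}}

```text
clock: 35.88
ee_pos: [0.4226, -0.358, 0.1291]
eef_rot: [1.961, 2.454, 0.0]
wrist_force: [-0.4, -1.1, 0.3]
grip_width: 0.587
grip_force: 0.0
```

>>> {"method": "carry_out", "body": {
  "moves": [
    [50,0,0,5,0,0,6.5],
    [50,0,0,5,0,0,6.5],
    [50,0,0,0,0,0,0],
    [50,0,0,0,0,0,0]
  ]
}}

```text
clock: 36.22
ee_pos: [0.4224, -0.3581, 0.1194]
eef_rot: [-2.216, -2.226, 0.0]
wrist_force: [1.0, -0.5, 0.2]
grip_width: 0.583
grip_force: 0.0
```

```bash
python3 - <<'E'
from m import *
o=r.observe(); c=r.capture("wrist"); print(o["ee_pos"],o["eef_rot"],o["joint_positions"].round(2))
print(circ(c,o,.422,-.3586,.058,.049,w=.008)); uv=proj(c,[[.422,-.3586,.073]],o)[0].round().astype(int); print(uv)
knob(c,o,tuple(uv),[.422,-.3586],h=32)
E
```

```text
[ 0.42243126 -0.35806053  0.11936537] [-2.21586687e+00 -2.22637854e+00  2.05401085e-04] [ 0.31  0.63  0.4   1.91 -0.38  0.68  0.95]
(array([ 0.4237, -0.3565,  0.0481]), 117, np.float64(0.00014))
[254 230]
[ 238  215   37   35 1002]
[ 0.4238 -0.362 ] 323.0 1002
```

>>> {"method": "carry_out", "body": {
  "moves": [
    [50,0,0,15,0,0,0],
    [50,0,0,15,0,0,0],
    [50,0,0,8,0,0,0],
    [50,0,0,3,0,0,0],
    [50,0,0,0,0,0,0],
    [15,0,0,0,0,0,0],
    [15,0,0,0,0,0,0],
    [15,0,0,0,0,0,0],
    [15,0,0,0,0,0,0],
    [15,0,0,0,0,0,0],
    [15,0,0,0,0,0,0],
    [15,0,0,0,0,0,0]
  ]
}}

```text
clock: 37.27
ee_pos: [0.4224, -0.3591, 0.0793]
eef_rot: [2.22, 2.221, 0.001]
wrist_force: [-1.2, 0.0, 8.3]
grip_width: 0.259
grip_force: 58.4
```

>>> {"method": "carry_out", "body": {
  "moves": [
    [50,0,0,0,0,0,0],
    [50,0,0,0,0,0,0],
    [50,0,0,0,0,0,0],
    [50,0,0,0,0,0,0],
    [50,0,0,0,0,0,-7],
    [50,0,0,0,0,0,-7],
    [50,0,0,0,0,0,-7],
    [50,0,0,0,0,0,-7],
    [50,0,0,0,0,0,-7],
    [50,0,0,0,0,0,-7],
    [50,0,0,0,0,0,-7],
    [50,0,0,0,0,0,-7]
  ]
}}

```text
clock: 38.27
ee_pos: [0.4221, -0.3589, 0.0784]
eef_rot: [0.909, 3.007, -0.0]
wrist_force: [0.2, 1.1, -0.2]
grip_width: 0.593
grip_force: 0.0
```

>>> {"method": "carry_out", "body": {
  "moves": [
    [50,0,0,0,0,0,-7],
    [50,0,0,0,0,0,-7],
    [50,0,0,0,0,0,-7],
    [50,0,0,0,0,0,-7],
    [50,0,0,0,0,0,-6],
    [50,0,0,0,0,0,0],
    [15,0,0,0,0,0,0],
    [15,0,0,0,0,0,0],
    [15,0,0,0,0,0,0],
    [15,0,0,0,0,0,0],
    [15,0,0,0,0,0,0],
    [15,0,0,0,0,0,0]
  ]
}}

```text
clock: 39.27
ee_pos: [0.4221, -0.3589, 0.0786]
eef_rot: [-0.004, -3.141, 0.001]
wrist_force: [-2.3, -0.5, 5.2]
grip_width: 0.255
grip_force: 58.5
```

>>> {"method": "carry_out", "body": {
  "moves": [
    [15,0,0,-10,0,0,0],
    [15,0,0,-25,0,0,0],
    [15,0,0,-40,0,0,0],
    [15,0,0,-40,0,0,0],
    [15,0,0,-35,0,0,0],
    [15,0,15,-15,0,0,0],
    [15,0,30,0,0,0,0],
    [15,-3,38,0,0,0,0],
    [15,-3,38,0,0,0,0],
    [15,-3,38,0,0,0,0],
    [15,-3,38,0,0,0,0],
    [15,-3,38,0,0,0,0]
  ]
}}

```text
clock: 40.27
ee_pos: [0.4367, -0.122, 0.2441]
eef_rot: [0.003, 3.141, -0.0]
wrist_force: [2.8, -1.1, -1.8]
grip_width: 0.259
grip_force: 59.2
```

>>> {"method": "carry_out", "body": {
  "moves": [
    [15,-3,38,0,0,0,0],
    [15,-3,38,0,0,0,0],
    [15,-2,38,0,0,0,0],
    [15,0,38,0,0,0,0],
    [15,0,38,0,0,0,0],
    [15,0,38,0,0,0,0],
    [15,0,38,0,0,0,0],
    [15,0,38,0,0,0,0],
    [15,0,38,0,0,0,0],
    [15,0,38,0,0,0,0],
    [15,0,38,0,0,0,0],
    [15,0,30,0,0,0,0]
  ]
}}

```text
clock: 41.27
ee_pos: [0.4442, 0.3271, 0.2439]
eef_rot: [0.0, 3.142, 0.001]
wrist_force: [0.1, -0.4, -1.5]
grip_width: 0.258
grip_force: 59.2
```

>>> {"method": "carry_out", "body": {
  "moves": [
    [15,0,20,0,0,0,0],
    [15,0,8,0,0,0,0],
    [15,0,0,0,0,0,0],
    [15,0,0,0,0,0,0],
    [15,0,0,0,0,0,0]
  ]
}}

```text
clock: 41.68
ee_pos: [0.4454, 0.3508, 0.2435]
eef_rot: [0.003, 3.141, -0.001]
wrist_force: [0.0, 0.5, -1.8]
grip_width: 0.259
grip_force: 59.2
```

```bash
python3 - <<'E'
from m import *
P=[]
for i in range(4): c=r.capture("wrist"); o=r.observe(); P.append(o["ee_pos"])
P=np.array(P); print(o["clock"],P.mean(0),o["eef_rot"],1000*(np.array([.4453,.356])-P.mean(0)[:2]),o["grip_width"],o["grip_force"],o["wrist_force"])
x,y=P.mean(0)[:2]; z=P.mean(0)[2]-.0786
print("held top",circ(c,o,x,y,z+.058,.049,w=.008,skip=[(-70,70)]))
E
```

```text
41.8833 [0.44545091 0.35098465 0.24359334] [ 2.11836544e-03  3.14131931e+00 -2.71492601e-04] [-0.15090862  5.01535471] 0.26148952096036493 59.16371865081601 [ 0.70902119 -0.23853296 -1.31046434]
held top (array([0.4422, 0.3511, 0.0477]), 72, np.float64(0.00022))
```

>>> {"method": "carry_out", "body": {
  "moves": [
    [15,0,4.6,10,0,0,0],
    [15,0,0,20,0,0,0],
    [15,0,0,20,0,0,0],
    [15,0,0,14,0,0,0],
    [15,0,0,8,0,0,0],
    [15,0,0,5,0,0,0],
    [15,0,0,4,0,0,0],
    [15,0,0,3,0,0,0],
    [15,0,0,0,0,0,0],
    [15,0,0,0,0,0,0]
  ]
}}

```text
clock: 42.72
ee_pos: [0.4453, 0.3569, 0.1598]
eef_rot: [0.0, 3.141, 0.001]
wrist_force: [-0.5, -0.7, -1.9]
grip_width: 0.256
grip_force: 59.2
```

```bash
python3 - <<'E'
from m import *
P=[]
for i in range(3): c=r.capture("wrist"); o=r.observe(); P.append(o["ee_pos"])
P=np.array(P); print(P.mean(0),1000*(np.array([.4453,.356])-P.mean(0)[:2]),o["wrist_force"])
x,y=.4461,.356
print("flange",circ(c,o,x,y,.075,.064,w=.006,skip=[(-60,60)]))
x,y=P.mean(0)[:2]; z=P.mean(0)[2]-.0786; print("rim bottom z",z)
print("held top",circ(c,o,x,y,z+.058,.049,w=.006,skip=[(-70,70)]))
E
```

```text
[0.44529817 0.35688435 0.15986012] [ 0.00182541 -0.88435321] [-1.31618577  1.05117636 -2.11773915]
flange (array([0.4465, 0.3559, 0.0646]), 68, np.float64(0.00025))
rim bottom z 0.08126011669144662
held top (array([0.4423, 0.3568, 0.0477]), 72, np.float64(0.0002))
```

Centred within 1 mm. Lower onto the flange.

>>> {"method": "carry_out", "body": {
  "moves": [
    [15,0,-0.8,2,0,0,0],
    [15,0,0,2,0,0,0],
    [15,0,0,2,0,0,0],
    [15,0,0,1,0,0,0],
    [15,0,0,0.5,0,0,0],
    [15,0,0,0,0,0,0]
  ]
}}

```text
clock: 43.37
ee_pos: [0.4451, 0.3559, 0.1518]
eef_rot: [0.0, -3.141, 0.0]
wrist_force: [1.2, 0.4, -2.2]
grip_width: 0.263
grip_force: 59.2
```

>>> {"method": "carry_out", "body": {
  "moves": [
    [15,0,0,0.5,0,0,0],
    [15,0,0,0,0,0,0]
  ]
}}

```text
clock: 43.53
ee_pos: [0.4451, 0.356, 0.1516]
eef_rot: [0.0, 3.141, 0.0]
wrist_force: [-1.6, -1.2, 3.6]
grip_width: 0.258
grip_force: 59.7
```

Contact came exactly at the seated height of 0.1516. Release, rise and check numerically, since I have used all my picture views.

>>> {"method": "carry_out", "body": {
  "moves": [
    [45,0,0,0,0,0,0],
    [45,0,0,0,0,0,0],
    [45,0,0,0,0,0,0],
    [45,0,0,0,0,0,0],
    [45,0,0,-10,0,0,0],
    [45,0,0,-25,0,0,0],
    [45,0,0,-35,0,0,0],
    [45,10,0,-35,0,0,0],
    [45,15,0,-20,0,0,0],
    [45,10,0,0,0,0,0],
    [45,0,0,0,0,0,0],
    [45,0,0,0,0,0,0]
  ]
}}

```text
clock: 44.53
ee_pos: [0.41, 0.3558, 0.2766]
eef_rot: [-0.001, 3.141, -0.0]
wrist_force: [-0.4, 0.2, -1.4]
grip_width: 0.528
grip_force: 0.0
```

```bash
python3 - <<'E'
from m import *
o=r.observe(); c=r.capture("wrist"); print(o["clock"],o["ee_pos"])
x,y=.4461,.356
print("flange",circ(c,o,x,y,.077,.063,w=.005,skip=[(-25,25)]))
print("top",circ(c,o,x,y,.131,.049,w=.007))
uv=proj(c,[[.446,.356,.148]],o)[0].round().astype(int); knob(c,o,tuple(uv),[.446,.356],z0=.073,h=26)
for n in ["scene","side","wrist"]:
    c=r.capture(n)
    for k in ["jug","cover","tumbler","timer","salt_shaker","large_cone","small_cone","strainer"]:
        for d in r.recognise(k,c)[:1]:
            e=d["extent"]; z=D[k][1]/2+(.073 if k=="cover" else 0); print(n,k,round(d["p"],2),np.round(e),onz(c,[(e[0]+e[2])/2,(e[1]+e[3])/2],z,o).round(3))
E
```

```text
44.5333 [0.40999936 0.35580925 0.27658548]
flange (array([0.4458, 0.3557, 0.0644]), 84, np.float64(0.00032))
top (array([0.443 , 0.3557, 0.0487]), 105, np.float64(0.00019))
[229 202  52  39 858]
[0.4443 0.3564] 398.0 858
scene jug 0.57 [152. 161. 168. 185.] [0.435 0.302 0.035]
scene cover 0.85 [153. 131. 165. 164.] [0.454 0.306 0.112]
scene tumbler 0.61 [259. 148. 284. 188.] [0.596 0.022 0.047]
scene timer 0.65 [161. 138. 180. 157.] [0.561 0.362 0.026]
scene salt_shaker 0.96 [400. 202. 422. 233.] [ 0.59  -0.386  0.045]
scene strainer 0.68 [150. 128. 164. 165.] [0.561 0.42  0.01 ]
side jug 0.59 [195. 147. 236. 167.] [0.432 0.335 0.035]
side cover 0.71 [202. 120. 234. 148.] [0.451 0.357 0.112]
side tumbler 0.84 [267. 162. 297. 198.] [0.59  0.008 0.047]
side timer 0.51 [247. 147. 259. 162.] [0.578 0.353 0.026]
side salt_shaker 0.96 [333. 227. 352. 272.] [ 0.594 -0.395  0.045]
side large_cone 0.55 [332. 227. 352. 272.] [ 0.604 -0.373  0.031]
side strainer 0.6 [268. 161. 298. 196.] [0.624 0.114 0.011]
wrist jug 0.76 [249. 124. 259. 146.] [0.37  0.355 0.035]
wrist cover 0.6 [208. 157. 303. 261.] [0.44  0.357 0.112]
wrist tumbler 0.76 [  0. 254.  78. 328.] [0.599 0.026 0.047]
wrist timer 0.79 [242. 254. 285. 294.] [0.578 0.37  0.026]
wrist small_cone 0.53 [243. 254. 287. 297.] [0.581 0.372 0.025]
wrist strainer 0.74 [202. 147. 308. 216.] [0.437 0.357 0.011]
```

The bystanders are unmoved and the strainer is still seated. The cover's top reads about 2.5 mm toward -x of the flange. I'll take a more overhead view to tell a tilt from viewing bias.

>>> {"method": "carry_out", "body": {
  "moves": [
    [45,-15,0,0,0,0,0],
    [45,-25,0,0,0,0,0],
    [45,-20,0,0,0,0,0],
    [45,-10,0,0,0,0,0],
    [45,0,0,0,0,0,0],
    [45,0,0,0,0,0,0]
  ]
}}

```text
clock: 46.43
ee_pos: [0.4795, 0.356, 0.276]
eef_rot: [-0.0, -3.141, 0.0]
wrist_force: [0.2, -0.3, -0.6]
grip_width: 0.526
grip_force: 0.0
```

```bash
python3 - <<'E'
from m import *
o=r.observe(); c=r.capture("wrist"); print(o["clock"],o["ee_pos"],o["joint_positions"].round(2))
for sk in ([(-70,70)],[(-45,45)],[(-20,20)],[]):
    print("flange",circ(c,o,.446,.356,.077,.063,w=.005,skip=sk),"top",circ(c,o,.444,.356,.131,.049,w=.006,skip=sk))
    print("rim",circ(c,o,.446,.356,.075,.057,w=.004,skip=sk,thr=8))
s=r.capture("side"); I=cv2.resize(s["img"][110:180,180:260],None,fx=4,fy=4)
# roll of the cover's silhouette: row profile centre vs expected axis
X=[[.4455,.356,z] for z in (.073,.131,.151)]; print(proj(s,X).round(1))
g=cv2.cvtColor(s["img"],cv2.COLOR_RGB2GRAY)
for v in range(118,152,3): print(v,g[v,196:242:2].tolist())
E
```

```text
46.4333 [0.47952686 0.3559664  0.27599359] [-0.5   0.47 -0.34  1.63  0.17  1.07  0.68]
flange (array([0.4459, 0.3559, 0.0639]), 69, np.float64(0.00017)) top (array([0.4487, 0.3561, 0.0523]), 72, np.float64(0.0008))
rim (array([0.4494, 0.355 , 0.0586]), 68, np.float64(0.00188))
flange (array([0.4457, 0.3558, 0.0638]), 85, np.float64(0.00019)) top (array([0.4462, 0.3559, 0.0502]), 88, np.float64(0.00079))
rim (array([0.45  , 0.3554, 0.0588]), 75, np.float64(0.00188))
flange (array([0.4459, 0.3558, 0.0639]), 103, np.float64(0.00023)) top (array([0.4448, 0.3558, 0.0492]), 106, np.float64(0.00064))
rim (array([0.45  , 0.3554, 0.0588]), 75, np.float64(0.00188))
flange (array([0.4462, 0.3558, 0.0641]), 116, np.float64(0.0003)) top (array([0.4446, 0.3558, 0.049 ]), 119, np.float64(0.00055))
rim (array([0.45  , 0.3554, 0.0588]), 75, np.float64(0.00188))
[[217.4 145.1]
 [216.5 129.5]
 [216.2 123.9]]
118 [176, 175, 176, 175, 175, 175, 175, 175, 176, 174, 176, 176, 176, 175, 176, 177, 175, 150, 136, 136, 134, 135, 135]
121 [174, 175, 176, 176, 175, 176, 176, 176, 175, 175, 175, 175, 175, 175, 17
[... 542 characters left out ...]
 160, 136, 144, 148, 155, 183, 196, 198, 196, 189, 171, 154, 150, 140, 126, 132, 135, 136, 135, 135]
139 [175, 175, 173, 127, 138, 144, 150, 167, 191, 197, 199, 195, 190, 183, 160, 151, 143, 129, 116, 135, 134, 135, 135]
142 [175, 175, 173, 132, 146, 159, 167, 181, 193, 195, 197, 193, 190, 185, 176, 170, 164, 150, 138, 129, 135, 134, 135]
145 [175, 173, 134, 154, 162, 170, 178, 183, 189, 193, 195, 193, 189, 183, 176, 170, 164, 152, 156, 173, 145, 135, 134]
148 [169, 168, 149, 124, 132, 138, 146, 153, 167, 173, 185, 186, 176, 162, 167, 155, 142, 137, 133, 144, 142, 134, 134]
151 [164, 161, 162, 139, 141, 144, 145, 144, 144, 145, 150, 157, 152, 149, 147, 145, 142, 138, 132, 134, 134, 135, 134]
```

From overhead the top's offset drops to about 1.5 mm, so the earlier reading was mostly viewing bias. In the side picture the knob lies at its expected column (216), and contact came at the level-seated height. The cover is seated, so I hand in.

```bash
python3 -c "
from rig import r
print(r.close_job())"
```

```text
the job is handed in; nothing more can be done
None
```

The press is back together on the jug and handed in at about 46 s: strainer, small cone, large cone and cover each met contact at their seated heights, and the jug, glass, timer and salt shaker show no visible shift; no verdict came back.

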